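Hold the pusher back for refilling the shelf lane

ROBOT

A 7-joint arm with a two-finger parallel gripper is mounted at the origin on the work surface. World frame = base frame: x ahead of the robot, y to its left, z up, the work surface at z = 0. Lengths are in m, angles in rad, forces in N, time in s.
With the tool pointing down it reaches from about 0.425 to 0.925 m from the base axis. Payload 6.8 kg.
Tool frame: the origin (TCP) lies at the very end of the fingers, on their centre line; the grasp point (between the pads) lies 19 mm behind it (bot.grasp_offset is the distance from the TCP to the grasp point, in m); z points along the fingers, y is the direction in which the jaws open and shut (so a half turn about z gives the same grasp; the last joint's range is limited). The gripper opens to 85 mm and grips with 20 to 120 N. Pads are 22 mm wide; open, the fingers measure 114 mm over their backs; the gripper's body (76 mm by 85 mm) begins 54 mm behind the grasp point. The pads swing forward as they close: fully open they stand 13 mm farther back than shut.
Start: joints at [1.009, 0.477, 0.022, 1.555, -0.011, 1.109, -0.083], TCP at [0.296, -0.607, 0.231] pointing down, gripper open.
Joint ranges: [-2.96, 2.96], [-0.34, 2.1], [-1.41, 1.46], [0.24, 2.44], [-1.37, 4.51], [0.17, 1.92], [-2.96, 2.96]. Speed limits (rad/s): [2.39, 2.39, 3.14, 3.14, 3.14, 3.14, 3.14].

INTERFACE

Orientations are given as a unit quaternion [w, x, y, z].
In Python, from station import monitor, cams, bot, finder gives the robot as it stands.
- The arm moves only by the tool jog_arm, never from a script. Its argument "plan" is a list of rows, each an object of numbers: "x", "y", "z": the shift along the tool's x, y, z as a fraction of full scale; "wx", "wy", "wz": the turn, a rotation vector about the tool's x, y, z as a fraction of full scale. A call has 1 to 12 rows; each row is the pose to reach, as a shift and turn from the pose measured when the call began, along the tool's axes at that moment, turning the shorter way round; what a row does not reach only later rows make up. Full scale, the value 1, is 20 cm for a shift and 180 degrees for a turn. A row lasts 1/12 s, in which the tool goes at most 41.7 mm and 7.16 degrees, less where a joint would pass 70% of its speed; a pose out of reach is approached as far as the arm can. A call with a number of a shift or a turn outside -1 to 1 is refused whole. A call with a gripper value outside its range is refused whole. "hand" is the opening, from -1 (shut) to 1 (fully open), set as the call begins (left out, the last holds). The fingers move at their own pace and stop on an object; "grip_force" is the grip in N (left out, the last holds). Time passes only in rows, so rows that repeat a pose let the fingers close. It gives the time, the measured TCP pose, the force and the opening at its end, in the units of the state.
- monitor.get_obs(): the state, without advancing time (a new reading comes with each control period).
- cams.read_camera(name): name is "side" or "top"; returns the picture (400x640x3 uint8, red, green, blue); there is no depth.
- cams.get_calibration(name): a dict with "fx", "fy", "cx", "cy" (pixels), "extrinsics" (4x4, takes a point from world to camera coordinates). Camera axes: x right, y down, z forward; pixel columns grow to the right and rows downward; lengths in m; the calibration is good to about 2 mm. A picture is of the moment at which its call begins. get_calibration takes no time and is no camera call.
- bot.hand_in(): hands the job in, once; it reports no verdict.
Trained networks look in the newest picture that a camera, given by its name, has taken for a name from the list of things; names that differ only in an ending like _2 or _b are one class to them, and where a whole thing is asked for, a point or a joint stands for the part that bears it (a point fixed in the world has none). Each returns a list of dicts, best first, with "confidence" (0 to 1); they miss things now and then, are a little off and sometimes report something else, mostly with a low value. They report only what shows in the picture. A call takes as long as a camera call.
- finder.find_in(camera, target): "bbox" ([left, top, width, height] in pixels, round what is visible of it).
- finder.place_of(camera, target): "location" ([column, row] in pixels: a listed point, or the origin of a listed thing).
The state is a dict: "t": time; "q": joint angles; "joint_vel": joint speeds; "joint_torque": joint torques, N m; "eef_pos": TCP position; "tool_rot": TCP orientation; "contact_force": force on the tool from outside, world axes, zero at the start; "torque": the same for the moment, N m; "gripper_width": opening from 0.0 (shut) to 1.0 (fully open).
Only numpy, scipy, OpenCV 4.12 (cv2) and the standard library are available. Lean on these libraries where they do the work, as an engineer would, in place of code of your own. Each camera call takes 0.05 s, during which the arm holds its last target. There are 200 camera calls.

TASK

One of the two spring-pusher lanes on the bread-shop counter has sold out and wants refilling, but a jar of jam has been left standing in it behind the pusher. Lift the jar out and set it down upright, without dropping it, on the wooden board with the other two jars, then take the empty lane's pusher by its grip and draw it back against its spring until its paddle is level with the fill line (the raised ribs on the lane's side walls). Finish while holding it there, not letting go, so that a colleague can fill the lane; leave the cartons, the other jars and everything else as they stand, and do not shove the jar along with the pusher.

Things in the scene. Friction and masses are not known exactly. Their poses are not given: they have to be found in the camera images.
- tray: fixed flat white-painted sheet tray 390 x 250 x 6 mm lying on the counter, with the two pusher lanes side by side on it; x from -110 to +280 mm, y from -125 to +125 mm of its origin on the underside; its x axis runs along the lanes towards the customers (away from the robot)
- lane_empty: the sold-out lane: fixed grey plastic channel 370 mm long (x from -100 to +270 mm), 112 mm wide outside, 104 mm inside, floor 6 mm thick, side walls 34 mm high and 4 mm thick, open at the rear (-x, robot) end, 62 mm high clear stop at the front (+x) end. Either the left or the right one of the two. Origin: underside, on the centre line; x along the lane to the front, z up
- fill_line (a point): the fill line of the empty lane: the point on the lane's centre line, level with the tops of the two raised ribs (8 mm long, standing 16 mm above the side walls, one on each wall; a white moulded line 8 mm wide joins them across the floor). 139 mm in front of lane_empty's origin, 50 mm above the lane's underside
- pusher (a joint): how far the empty lane's pusher is drawn back (m): 0 = home at the front stop, as at the start, 0.12 = paddle level with the fill line, end of travel 0.19. A spring drives it home with about 4 N at 0, 6.4 N at 0.12; it flies home if let go
- paddle (a point): on the empty lane's pusher: middle of the top edge of its paddle, a black upright plate 96 mm wide, 6 mm thick, top 89 mm above the lane's underside; level with the fill line when it has the same place along the lane's x
- grip (a point): centre of the pusher's grip: a level round bar of 12 mm diameter across the lane (along the lane's y), on two legs with 59 mm free between them, 72 mm above the lane's underside and 68 mm behind the paddle's middle plane; below the bar there are 40 mm free down to the sled; in front of it (59 mm to the paddle, which stands 11 mm higher than the bar's top), behind and above it is free; moves with the pusher
- jar: the jam jar left in the empty lane, standing on its floor behind the pusher: closed upright glass jar, 56 mm diameter, 95 mm high, 0.25 to 0.4 kg; origin at the centre of its underside, z up
- board: fixed wooden board 220 x 180 x 18 mm on the counter: x from -50 to +170 mm, y from -90 to +90 mm of its origin, top 18 mm above the counter; origin on its underside. The near part (x below 70 mm) is free
- jar_left: a like jar standing on the board, near x 130 mm, y 50 mm in the board's frame; leave it. Origin under its centre
- jar_right: a like jar standing on the board, near x 130 mm, y -50 mm in the board's frame; leave it. Origin under its centre
- lane_full: the neighbouring lane, of the same make and size, with its three cartons held by its own pusher (same make, drawn back behind them); leave it
- carton1: front carton of rusks in the full lane, upright card box 41 x 92 x 125 mm; origin under its centre; leave it
- carton2: second carton, same size; leave it
- carton3: third carton, same size, touched by the full lane's pusher; leave it
- tongs: steel bread tongs lying on the counter at the left, 260 mm long; leave them
- bell: steel counter bell, 84 mm wide, 55 mm high, on the counter at the right; leave it
- pusher_full (a joint): how far the full lane's pusher is drawn back (m): about 0.12, level with its own fill line, held there by its cartons; leave it

How it is judged:
On the way, in this order (a step that is already met when the one before it is completed fails the run):
1. the jar stands upright on the board, let go (x of jar in the frame of board between -0.045 and 0.165 m and y of jar in the frame of board between -0.085 and 0.085 m and z of jar in the frame of board between 0.014 and 0.024 m and angle between jar's own z axis and vertical below 0.1 rad and contact force between the fingers and jar below 0.05 N and linear speed of jar below 0.03 m/s), for 0.2 s.
2. the pusher is held still with its paddle level with the fill line (value of joint pusher between 0.11 and 0.13 m and velocity of joint pusher between -0.01 and 0.01 m/s and contact force between the fingers and pusher above 2 N and contact force between each of jar, jar_left, jar_right and pusher below 0.1 N), for 0.5 s.
At the end, for the whole second after the job is handed in: the robot's fingers hold the empty lane's pusher (more than 2 N of contact, no jar propping it) still and drawn back to the fill line within 10 mm, and the jar stands by itself upright (within 0.1 rad) on the board with its centre over the board (all of step 1 and all of step 2); the arm keeps its last pose, push and grip.
It fails at once if the jar is dropped or thrown (over 0.6 m/s while the fingers do not touch it) (contact force between the fingers and jar below 0.05 N and linear speed of jar above 0.6 m/s).
It fails at once if the pusher shoves the jar (over 0.5 N) (contact force between pusher and jar above 0.5 N).
It fails at once if the jar tips by more than 0.7 rad (angle between jar's own z axis and vertical above 0.7 rad).
It fails at once if another jar, a carton, the full lane's pusher, the tongs or the bell is moved by more than 20 mm (distance of any of jar_left, jar_right, carton1, carton2, carton3, tongs, bell from where it was at the start of the episode above 0.02 m or value of joint pusher_full above 0.14 m or value of joint pusher_full below 0.1 m).
It fails at once if another jar or a carton is tipped by more than 0.25 rad (angle between any of jar_left, jar_right, carton1, carton2, carton3's own z axis and vertical above 0.25 rad).
It also fails if it takes over 58 s, if anything falls off the work surface, if the arm or the gripper's body presses on something with over 40 N, if the wrist force passes 120 N, or if a joint passes its speed limit or range.

## Working session

There is one attempt and no reset: what is moved stays moved. The work goes in short steps, Python scripts to look and compute and a tool call to move; the robot and the scene stay as the last step left them, time stands still between calls to the robot, and variables do not carry over. Pictures are saved under pics/ and viewed, about 8 in all and at most 12, crops included, and the job is handed in when it is done.

Besides the shell and the picture viewer there is one more tool, called after "Call:" by a JSON object that holds its "method" and its "body", one argument or row to a line. jog_arm: Moves the arm, as the interface text tells. Shift numbers are shares of 20 cm and turn numbers shares of 180 degrees, none past 1 either way. Its arguments: {"type":"object","properties":{"plan":{"type":"array","items":{"type":"object","properties":{"x":{"type":"number","minimum":-1,"maximum":1},"y":{"type":"number","minimum":-1,"maximum":1},"z":{"type":"number","minimum":-1,"maximum":1},"wx":{"type":"number","minimum":-1,"maximum":1},"wy":{"type":"number","minimum":-1,"maximum":1},"wz":{"type":"number","minimum":-1,"maximum":1}}}},"hand":{"type":"number"},"grip_force":{"type":"number"}},"required":["plan"]}

```bash
mkdir -p pics; cat > h.py <<'E'
import numpy as np,cv2
from station import monitor,cams,bot,finder
from scipy.spatial.transform import Rotation as R
def cal(n):
    c=cams.get_calibration(n);K=np.array([[c['fx'],0,c['cx']],[0,c['fy'],c['cy']],[0,0,1]]);return K,np.array(c['extrinsics'])
def proj(n,p):
    K,E=cal(n);q=K@(E@np.append(p,1))[:3];return q[:2]/q[2]
def ray(n,uv):
    K,E=cal(n);d=E[:3,:3].T@np.linalg.inv(K)@np.array([*uv,1]);return -E[:3,:3].T@E[:3,3],d
def atz(n,uv,z):
    o,d=ray(n,uv);return o+d*(z-o[2])/d[2]
def tri(a,b):
    o1,d1=ray('side',a);o2,d2=ray('top',b);d1/=np.linalg.norm(d1);d2/=np.linalg.norm(d2)
    s=np.linalg.lstsq(np.c_[d1,-d2],o2-o1,rcond=None)[0];p,q=o1+s[0]*d1,o2+s[1]*d2
    return (p+q)/2,np.linalg.norm(p-q)
def pic(n,f):
    i=cams.read_camera(n);cv2.imwrite(f'pics/{f}.png',i[:,:,::-1]);return i
def Rt():
    q=monitor.get_obs()['tool_rot'];return R.from_quat([q[1],q[2],q[3],q[0]])
E
python3 - <<'E'
from h import *
np.set_printoptions(precision=4,suppress=True)
pic('top','t0');pic('side','s0')
a=cv2.imread('pics/t0.png')
for n in ['tray','lane_empty','fill_line','paddle','grip','jar','board','jar_left','jar_right','lane_full','carton3']:
    L={}
    for c in ('side','top'):
        r=finder.place_of(c,n);L[c]=r[0]['location'] if r else None
        print(n,c,[(np.round(k['location']),round(k['confidence'],2)) for k in r[:3]])
    if L['side'] is not None and L['top'] is not None: print('   ',*tri(L['side'],L['top']))
print(monitor.get_obs()); print(Rt().as_matrix())
for c in('side','top'):print(cal(c))
E
```

```text
tray side []
tray top []
lane_empty side [(array([367., 206.]), 0.83)]
lane_empty top [(array([383., 233.]), 0.73)]
    [ 0.4535 -0.1421  0.0078] 0.00046256701236023316
fill_line side [(array([323., 183.]), 0.85), (array([328., 170.]), 0.69)]
fill_line top [(array([382., 178.]), 0.77)]
    [ 0.599  -0.1376  0.0471] 0.00034846691295739064
paddle side [(array([288., 161.]), 0.76)]
paddle top [(array([382., 132.]), 0.83)]
    [ 0.7153 -0.1337  0.091 ] 0.0006251528108556732
grip side [(array([311., 173.]), 0.92)]
grip top [(array([422., 176.]), 0.35)]
    [ 0.6506 -0.24    0.0061] 0.07940144677269122
jar side [(array([344., 196.]), 0.93)]
jar top [(array([383., 204.]), 0.58), (array([381., 162.]), 0.34)]
    [ 0.5319 -0.1412  0.0183] 0.0032858107914397103
board side [(array([318., 265.]), 0.81)]
board top [(array([279., 226.]), 0.95)]
    [0.4684 0.1431 0.0066] 0.007781352790285455
jar_left side [(array([262., 254.]), 0.6)]
jar_left top [(array([267., 175.]), 0.59)]
    [0.61   0.1807 0.0124] 0.011050169125154774
jar_right side [(array([284., 232.]), 0.8), (array([330., 169.]), 0.35)]
ja
[... 1007 characters left out ...]
2873690488519}
[[ 0.8988  0.4384  0.    ]
 [ 0.4384 -0.8988  0.    ]
 [ 0.     -0.     -1.    ]]
(array([[441.8956,   0.    , 324.8819],
       [  0.    , 441.8956, 203.8807],
       [  0.    ,   0.    ,   1.    ]]), array([[-0.8888, -0.458 ,  0.0145,  0.4618],
       [-0.2758,  0.5094, -0.8151,  0.2105],
       [ 0.3659, -0.7285, -0.5791,  1.0251],
       [ 0.    ,  0.    ,  0.    ,  1.    ]]))
(array([[387.6528,   0.    , 324.2186],
       [  0.    , 387.6528, 196.9336],
       [  0.    ,   0.    ,   1.    ]]), array([[ 0.005 , -1.    , -0.0059,  0.018 ],
       [-0.9867, -0.004 , -0.1624,  0.5475],
       [ 0.1623,  0.0066, -0.9867,  1.0032],
       [ 0.    ,  0.    ,  0.    ,  1.    ]]))
```

View pics/t0.png

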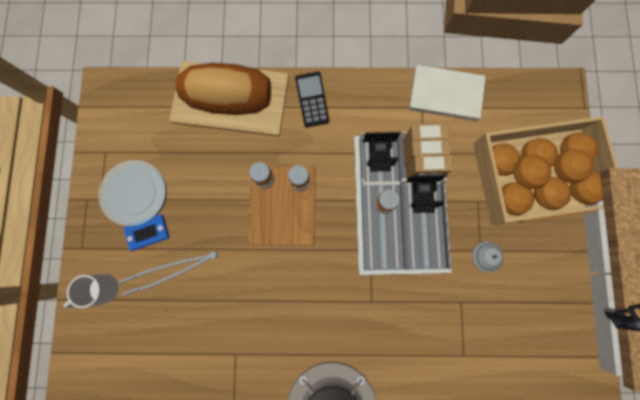

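View pics/s0.png

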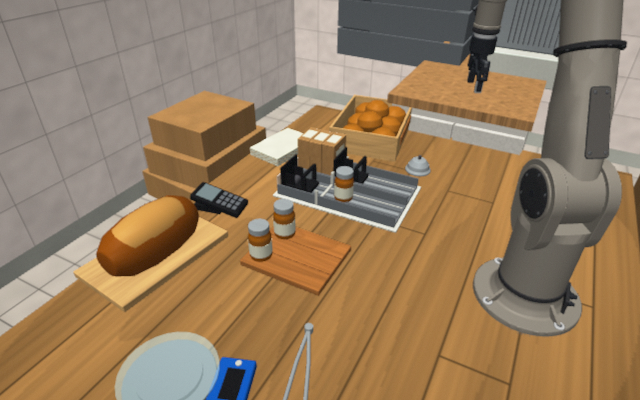

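```bash
python3 - <<'E'
from h import *
np.set_printoptions(precision=4,suppress=True)
print('jar base',atz('side',(344,196),.012))
for n,z0 in (('jar',.012),('jar_left',.018),('jar_right',.018)):
  for c in('side','top'):
    r=finder.find_in(c,n);print(n,c,[(np.round(k['bbox']),round(k['confidence'],2)) for k in r[:3]])
    r=finder.place_of(c,n)[0]['location'];print('  base',atz(c,r,z0))
print('lid jar',atz('top',(388,201),.107),'L',atz('top',(260,169),.113),'R',atz('top',(299,173),.113))
print('board corners',[atz('top',u,.018)[:2] for u in((249,165),(316,165),(248,245),(315,245))])
print('tray corners',[atz('top',u,.006)[:2] for u in((359,273),(451,272),(355,136))])
for n,z in(('lane_empty',.006),('fill_line',.056),('paddle',.095),('grip',.078),('board',0),('lane_full',.006)):
  for c in('side','top'):
    print(n,c,[atz(c,k['location'],z)[:2] for k in finder.place_of(c,n)[:2]])
a=cv2.imread('pics/t0.png')[110:290,230:470];b=cv2.imread('pics/s0.png')[130:230,250:430]
cv2.imwrite('pics/c0.png',np.vstack([cv2.resize(a,(440,330),interpolation=2),cv2.resize(b,(440,244),interpolation=2)]))
E
```

```text
jar base [ 0.5334 -0.1516  0.012 ]
jar side [(array([334., 164.,  18.,  35.]), 0.94), (array([281., 155.,  37.,  36.]), 0.56)]
  base [ 0.534  -0.1501  0.012 ]
jar top [(array([371., 188.,  28.,  25.]), 0.82)]
  base [ 0.5344 -0.1416  0.012 ]
jar_left side [(array([272., 198.,  25.,  41.]), 0.52)]
  base [0.6003 0.1849 0.018 ]
jar_left top [(array([251., 160.,  24.,  29.]), 0.68)]
  base [0.614  0.1822 0.018 ]
jar_right side [(array([271., 198.,  27.,  41.]), 0.62)]
  base [0.5988 0.0856 0.018 ]
jar_right top [(array([405., 121.,  44.,  32.]), 0.72), (array([287., 165.,  24.,  26.]), 0.63)]
  base [0.5855 0.0867 0.018 ]
lid jar [ 0.5273 -0.1416  0.107 ] L [0.6079 0.1847 0.113 ] R [0.5978 0.0847 0.113 ]
board corners [array([0.642 , 0.2329]), array([0.6427, 0.0443]), array([0.4184, 0.2274]), array([0.4193, 0.0451])]
tray corners [array([ 0.3448, -0.0747]), array([ 0.3488, -0.3242]), array([ 0.7318, -0.0669])]
lane_empty side [array([ 0.4541, -0.1445])]
lane_empty top [array([ 0.4538, -0.1423])]
fill_line side [array([ 0.5925, -0.1252]), array([ 0.6111, -0.1996])]
fill_line top [array([ 0.5973, -0.1363])]
paddle side [array([ 0.7111, -0.1277])]
paddle top [array([ 0.7142, -0.133 ])]
grip side [array([ 0.6321, -0.1248])]
grip top [array([ 0.5983, -0.2382])]
board side [array([0.4678, 0.136 ])]
board top [array([0.4727, 0.1454])]
lane_full side [array([ 0.4605, -0.2435]), array([ 0.6499, -0.2711])]
lane_full top [array([ 0.4537, -0.2445])]
```

View pics/c0.png

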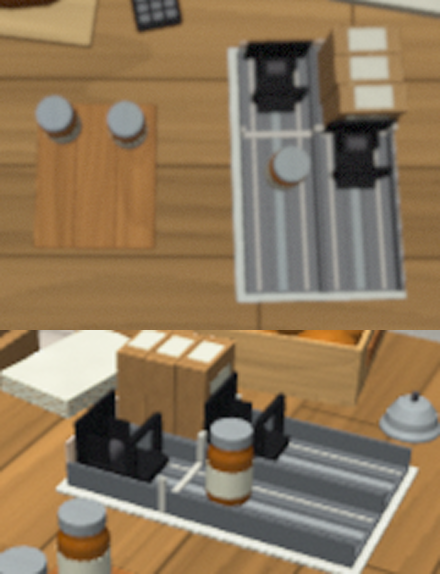

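Call:
{"method": "jog_arm", "body": {
  "plan": [
    {"x": 0.95,"y": -0.72,"wz": -0.363},
    {"x": 0.95,"y": -0.72,"wz": -0.363},
    {"x": 0.95,"y": -0.72,"wz": -0.363},
    {"x": 0.95,"y": -0.72,"wz": -0.363},
    {"x": 0.95,"y": -0.72,"wz": -0.363},
    {"x": 0.95,"y": -0.72,"wz": -0.363},
    {"x": 0.95,"y": -0.72,"wz": -0.363},
    {"x": 0.95,"y": -0.72,"wz": -0.363},
    {"x": 0.95,"y": -0.72,"wz": -0.363},
    {"x": 0.95,"y": -0.72,"wz": -0.363},
    {"x": 0.95,"y": -0.72,"wz": -0.363},
    {"x": 0.95,"y": -0.72,"wz": -0.363}
  ],
  "hand": 1
}}

```text
invalid input at $.plan[0]: expected keys x, y, z, wx, wy, wz
```

Call:
{"method": "jog_arm", "body": {
  "plan": [
    {"x": 0.95,"y": -0.72,"z": 0,"wx": 0,"wy": 0,"wz": -0.363},
    {"x": 0.95,"y": -0.72,"z": 0,"wx": 0,"wy": 0,"wz": -0.363},
    {"x": 0.95,"y": -0.72,"z": 0,"wx": 0,"wy": 0,"wz": -0.363},
    {"x": 0.95,"y": -0.72,"z": 0,"wx": 0,"wy": 0,"wz": -0.363},
    {"x": 0.95,"y": -0.72,"z": 0,"wx": 0,"wy": 0,"wz": -0.363},
    {"x": 0.95,"y": -0.72,"z": 0,"wx": 0,"wy": 0,"wz": -0.363},
    {"x": 0.95,"y": -0.72,"z": 0,"wx": 0,"wy": 0,"wz": -0.363},
    {"x": 0.95,"y": -0.72,"z": 0,"wx": 0,"wy": 0,"wz": -0.363},
    {"x": 0.95,"y": -0.72,"z": 0,"wx": 0,"wy": 0,"wz": -0.363},
    {"x": 0.95,"y": -0.72,"z": 0,"wx": 0,"wy": 0,"wz": -0.363},
    {"x": 0.95,"y": -0.72,"z": 0,"wx": 0,"wy": 0,"wz": -0.363},
    {"x": 0.95,"y": -0.72,"z": 0,"wx": 0,"wy": 0,"wz": -0.363}
  ],
  "hand": 1
}}

```text
t: 3.4
eef_pos: [0.4034, -0.3942, 0.2313]
tool_rot: [0.0, 0.7, 0.714, 0.0]
contact_force: [-0.4, -0.6, -0.1]
gripper_width: 1.0
```

Call:
{"method": "jog_arm", "body": {
  "plan": [
    {"x": 1.0,"y": 0.66,"z": 0,"wx": 0,"wy": 0,"wz": 0},
    {"x": 1.0,"y": 0.66,"z": 0,"wx": 0,"wy": 0,"wz": 0},
    {"x": 1.0,"y": 0.66,"z": 0,"wx": 0,"wy": 0,"wz": 0},
    {"x": 1.0,"y": 0.66,"z": 0,"wx": 0,"wy": 0,"wz": 0},
    {"x": 1.0,"y": 0.66,"z": 0,"wx": 0,"wy": 0,"wz": 0},
    {"x": 1.0,"y": 0.66,"z": 0,"wx": 0,"wy": 0,"wz": 0},
    {"x": 1.0,"y": 0.66,"z": 0,"wx": 0,"wy": 0,"wz": 0},
    {"x": 1.0,"y": 0.66,"z": 0,"wx": 0,"wy": 0,"wz": 0}
  ]
}}

```text
t: 4.07
eef_pos: [0.5326, -0.1894, 0.2313]
tool_rot: [-0.0, 0.699, 0.715, 0.0]
contact_force: [-1.3, -0.4, 0.3]
gripper_width: 0.997
```

Call:
{"method": "jog_arm", "body": {
  "plan": [
    {"x": 0.24,"y": 0.0,"z": 0.2,"wx": 0,"wy": 0,"wz": 0},
    {"x": 0.24,"y": 0.0,"z": 0.4,"wx": 0,"wy": 0,"wz": 0},
    {"x": 0.24,"y": 0.0,"z": 0.5,"wx": 0,"wy": 0,"wz": 0},
    {"x": 0.24,"y": 0.0,"z": 0.5,"wx": 0,"wy": 0,"wz": 0},
    {"x": 0.24,"y": 0.0,"z": 0.5,"wx": 0,"wy": 0,"wz": 0}
  ]
}}

```text
t: 4.48
eef_pos: [0.5298, -0.1429, 0.1304]
tool_rot: [-0.002, 0.7, 0.714, -0.001]
contact_force: [0.4, -0.0, 0.5]
gripper_width: 1.005
```

```bash
python3 - <<'E'
from h import *
np.set_printoptions(precision=4,suppress=True)
pic('top','t1');pic('side','s1')
o=monitor.get_obs();print(o['t'],o['eef_pos'],Rt().as_matrix())
print('tcp px',proj('top',o['eef_pos']),proj('side',o['eef_pos']))
for n,z in(('jar',.012),('grip',.078)):
  for c in('side','top'):
    print(n,c,[(k['confidence'],atz(c,k['location'],z)[:2]) for k in finder.place_of(c,n)[:2]])
a=cv2.imread('pics/t1.png')[110:290,330:470];b=cv2.imread('pics/s1.png')[90:230,250:430]
cv2.imwrite('pics/c1.png',np.hstack([cv2.resize(a,(350,450),interpolation=2),cv2.resize(b,(450,450),interpolation=2)]))
E
```

```text
4.5833 [ 0.5326 -0.1434  0.1332] [[-0.0185  0.9998  0.0028]
 [ 0.9998  0.0185 -0.0007]
 [-0.0008  0.0028 -1.    ]]
tcp px [390.3653 197.2882] [344.7202 162.0583]
jar side [(0.98, array([ 0.5398, -0.1476]))]
jar top [(0.8, array([ 0.5366, -0.1416]))]
grip side [(0.58, array([ 0.6437, -0.1459]))]
grip top [(0.86, array([ 0.6359, -0.1349]))]
```

View pics/c1.png

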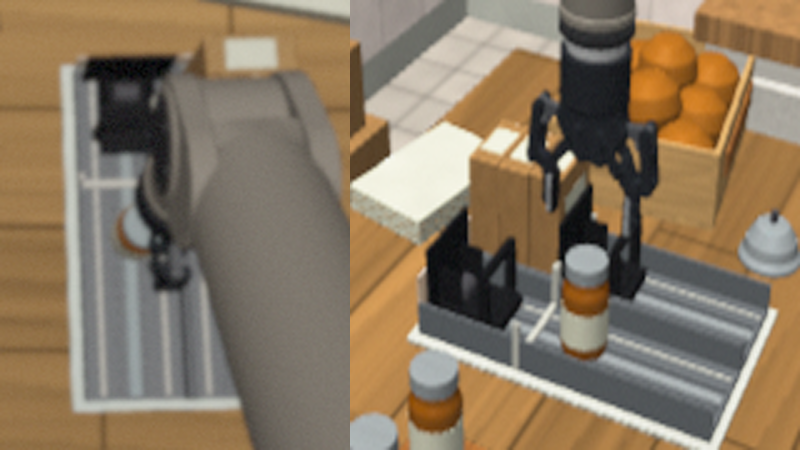

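```bash
python3 - <<'E'
from h import *
print(atz('side',(344.8,170.5),.107), proj('side',(.534,-.144,.107)),proj('side',(.534,-.144,.012)))
i=cv2.imread('pics/s1.png');a=i[155:210,325:365]
cv2.imwrite('pics/c2.png',cv2.resize(a,(400,550),interpolation=2))
E
```

```text
[ 0.53039781 -0.14180152  0.107     ] [343.98631468 169.83802888] [342.72740371 197.21163237]
```

View pics/c2.png

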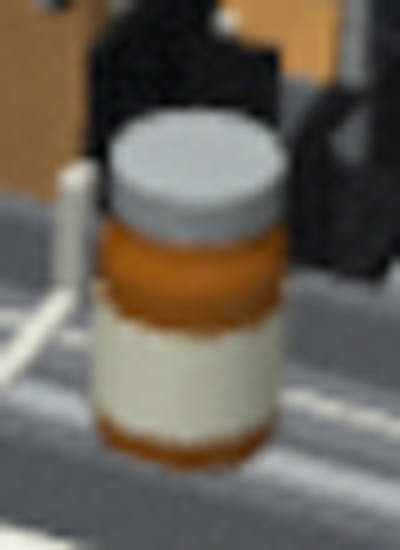

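Call:
{"method": "jog_arm", "body": {
  "plan": [
    {"x": 0,"y": -0.01,"z": 0.1,"wx": 0,"wy": 0,"wz": 0},
    {"x": 0,"y": -0.01,"z": 0.2,"wx": 0,"wy": 0,"wz": 0},
    {"x": 0,"y": -0.01,"z": 0.3,"wx": 0,"wy": 0,"wz": 0},
    {"x": 0,"y": -0.01,"z": 0.42,"wx": 0,"wy": 0,"wz": 0},
    {"x": 0,"y": -0.01,"z": 0.42,"wx": 0,"wy": 0,"wz": 0},
    {"x": 0,"y": -0.01,"z": 0.42,"wx": 0,"wy": 0,"wz": 0},
    {"x": 0,"y": -0.01,"z": 0.42,"wx": 0,"wy": 0,"wz": 0}
  ]
}}

```text
t: 5.37
eef_pos: [0.532, -0.1429, 0.0507]
tool_rot: [0.002, 0.7, 0.714, 0.002]
contact_force: [-0.1, 0.2, -0.3]
gripper_width: 0.999
```

Call:
{"method": "jog_arm", "body": {
  "plan": [
    {"x": 0,"y": 0,"z": 0,"wx": 0,"wy": 0,"wz": 0},
    {"x": 0,"y": 0,"z": 0,"wx": 0,"wy": 0,"wz": 0},
    {"x": 0,"y": 0,"z": 0,"wx": 0,"wy": 0,"wz": 0},
    {"x": 0,"y": 0,"z": 0,"wx": 0,"wy": 0,"wz": 0},
    {"x": 0,"y": 0,"z": 0,"wx": 0,"wy": 0,"wz": 0},
    {"x": 0,"y": 0,"z": 0,"wx": 0,"wy": 0,"wz": 0},
    {"x": 0,"y": 0,"z": 0,"wx": 0,"wy": 0,"wz": 0},
    {"x": 0,"y": 0,"z": 0,"wx": 0,"wy": 0,"wz": 0},
    {"x": 0,"y": 0,"z": 0,"wx": 0,"wy": 0,"wz": 0},
    {"x": 0,"y": 0,"z": 0,"wx": 0,"wy": 0,"wz": 0}
  ],
  "hand": -0.2,
  "grip_force": 40
}}

```text
t: 6.2
eef_pos: [0.5334, -0.1431, 0.0525]
tool_rot: [0.004, 0.7, 0.714, 0.002]
contact_force: [-0.6, 0.6, 7.9]
gripper_width: 0.642
```

Call:
{"method": "jog_arm", "body": {
  "plan": [
    {"x": 0,"y": 0,"z": -0.05,"wx": 0,"wy": 0,"wz": 0},
    {"x": 0,"y": 0,"z": -0.12,"wx": 0,"wy": 0,"wz": 0},
    {"x": 0,"y": 0,"z": -0.2,"wx": 0,"wy": 0,"wz": 0},
    {"x": 0,"y": 0,"z": -0.3,"wx": 0,"wy": 0,"wz": 0},
    {"x": 0,"y": 0,"z": -0.4,"wx": 0,"wy": 0,"wz": 0},
    {"x": 0,"y": 0,"z": -0.5,"wx": 0,"wy": 0,"wz": 0},
    {"x": 0,"y": 0,"z": -0.5,"wx": 0,"wy": 0,"wz": 0},
    {"x": 0,"y": 0,"z": -0.5,"wx": 0,"wy": 0,"wz": 0},
    {"x": 0,"y": 0,"z": -0.5,"wx": 0,"wy": 0,"wz": 0}
  ]
}}

```text
t: 6.95
eef_pos: [0.5316, -0.143, 0.1517]
tool_rot: [0.003, 0.7, 0.714, 0.002]
contact_force: [0.4, 0.5, -4.2]
gripper_width: 0.641
```

```bash
python3 - <<'E'
from h import *
pic('side','s2');o=monitor.get_obs();print(o['t'],o['eef_pos'],o['contact_force'],o['gripper_width'],Rt().as_matrix().round(3))
a=cv2.imread('pics/s2.png')[60:240,240:440]
cv2.imwrite('pics/c3.png',cv2.resize(a,(600,540),interpolation=2))
for n,z in(('grip',.078),('paddle',.095),('fill_line',.056),('lane_empty',.006)):
    print(n,[(k['confidence'],atz('side',k['location'],z)[:2].round(4)) for k in finder.place_of('side',n)[:2]])
E
```

```text
7.0 [ 0.53137489 -0.14286571  0.15125114] [-0.37790619  0.71592485 -4.0249352 ] 0.6394791467428013 [[-0.019  1.     0.006]
 [ 1.     0.02  -0.001]
 [-0.002  0.006 -1.   ]]
grip [(0.72, array([0.5517, 0.1521])), (0.6, array([ 0.6439, -0.1438]))]
paddle [(0.76, array([ 0.7022, -0.1361]))]
fill_line [(0.64, array([ 0.5954, -0.1456])), (0.37, array([ 0.3726, -0.3408]))]
lane_empty [(0.91, array([ 0.4591, -0.1384]))]
```

View pics/c3.png

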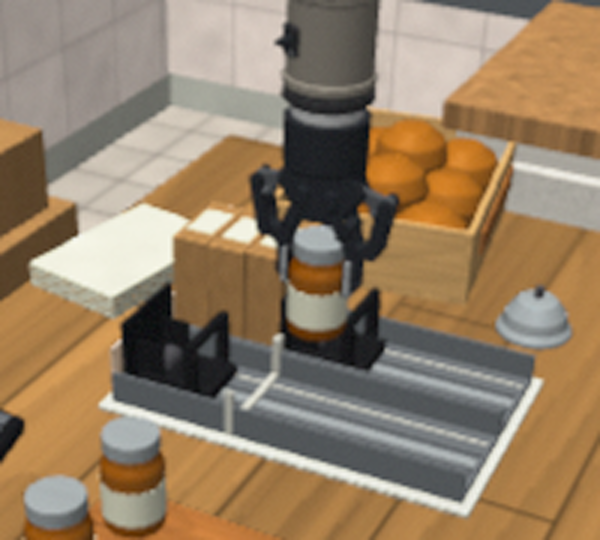

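Call:
{"method": "jog_arm", "body": {
  "plan": [
    {"x": 0.07,"y": -0.01,"z": 0,"wx": 0,"wy": 0,"wz": 0},
    {"x": 0.2,"y": -0.04,"z": 0,"wx": 0,"wy": 0,"wz": 0},
    {"x": 0.33,"y": -0.07,"z": 0,"wx": 0,"wy": 0,"wz": 0},
    {"x": 0.46,"y": -0.09,"z": 0,"wx": 0,"wy": 0,"wz": 0},
    {"x": 0.58,"y": -0.12,"z": 0,"wx": 0,"wy": 0,"wz": 0},
    {"x": 0.7,"y": -0.14,"z": 0,"wx": 0,"wy": 0,"wz": 0}
  ]
}}

```text
t: 7.7
eef_pos: [0.5003, -0.0021, 0.1506]
tool_rot: [0.002, 0.7, 0.714, 0.001]
contact_force: [-0.7, 0.1, -3.9]
gripper_width: 0.637
```

Call:
{"method": "jog_arm", "body": {
  "plan": [
    {"x": 0.13,"y": -0.02,"z": 0,"wx": 0,"wy": 0,"wz": 0},
    {"x": 0.26,"y": -0.05,"z": 0,"wx": 0,"wy": 0,"wz": 0},
    {"x": 0.39,"y": -0.08,"z": 0,"wx": 0,"wy": 0,"wz": 0},
    {"x": 0.52,"y": -0.11,"z": 0,"wx": 0,"wy": 0,"wz": 0},
    {"x": 0.62,"y": -0.13,"z": 0,"wx": 0,"wy": 0,"wz": 0},
    {"x": 0.7,"y": -0.14,"z": 0,"wx": 0,"wy": 0,"wz": 0},
    {"x": 0.7,"y": -0.14,"z": 0,"wx": 0,"wy": 0,"wz": 0},
    {"x": 0.7,"y": -0.14,"z": 0,"wx": 0,"wy": 0,"wz": 0}
  ]
}}

```text
t: 8.37
eef_pos: [0.4692, 0.1382, 0.15]
tool_rot: [0.002, 0.699, 0.715, 0.001]
contact_force: [0.1, -0.1, -3.1]
gripper_width: 0.643
```

Now lower to TCP z ≈ 0.062 and then feel for the board slowly.

Call:
{"method": "jog_arm", "body": {
  "plan": [
    {"x": 0,"y": 0,"z": 0.08,"wx": 0,"wy": 0,"wz": 0},
    {"x": 0,"y": 0,"z": 0.17,"wx": 0,"wy": 0,"wz": 0},
    {"x": 0,"y": 0,"z": 0.26,"wx": 0,"wy": 0,"wz": 0},
    {"x": 0,"y": 0,"z": 0.34,"wx": 0,"wy": 0,"wz": 0},
    {"x": 0,"y": 0,"z": 0.4,"wx": 0,"wy": 0,"wz": 0},
    {"x": 0,"y": 0,"z": 0.43,"wx": 0,"wy": 0,"wz": 0},
    {"x": 0,"y": 0,"z": 0.43,"wx": 0,"wy": 0,"wz": 0},
    {"x": 0,"y": 0,"z": 0.43,"wx": 0,"wy": 0,"wz": 0}
  ]
}}

```text
t: 9.03
eef_pos: [0.4699, 0.1378, 0.0641]
tool_rot: [0.002, 0.699, 0.715, 0.001]
contact_force: [0.2, 0.3, -3.6]
gripper_width: 0.637
```

Call:
{"method": "jog_arm", "body": {
  "plan": [
    {"x": 0,"y": 0,"z": 0.01,"wx": 0,"wy": 0,"wz": 0},
    {"x": 0,"y": 0,"z": 0.015,"wx": 0,"wy": 0,"wz": 0},
    {"x": 0,"y": 0,"z": 0.015,"wx": 0,"wy": 0,"wz": 0}
  ]
}}

```text
t: 9.28
eef_pos: [0.4703, 0.1379, 0.0616]
tool_rot: [0.002, 0.699, 0.715, 0.002]
contact_force: [0.6, 0.3, -1.8]
gripper_width: 0.64
```

Call:
{"method": "jog_arm", "body": {
  "plan": [
    {"x": 0,"y": 0,"z": 0.01,"wx": 0,"wy": 0,"wz": 0},
    {"x": 0,"y": 0,"z": 0.01,"wx": 0,"wy": 0,"wz": 0},
    {"x": 0,"y": 0,"z": 0.01,"wx": 0,"wy": 0,"wz": 0}
  ]
}}

```text
t: 9.53
eef_pos: [0.4703, 0.1379, 0.0597]
tool_rot: [0.003, 0.699, 0.715, 0.002]
contact_force: [-1.0, -0.0, -2.7]
gripper_width: 0.638
```

Call:
{"method": "jog_arm", "body": {
  "plan": [
    {"x": 0,"y": 0,"z": 0.005,"wx": 0,"wy": 0,"wz": 0},
    {"x": 0,"y": 0,"z": 0.005,"wx": 0,"wy": 0,"wz": 0},
    {"x": 0,"y": 0,"z": 0.005,"wx": 0,"wy": 0,"wz": 0}
  ]
}}

```text
t: 9.78
eef_pos: [0.4703, 0.1379, 0.0586]
tool_rot: [0.003, 0.699, 0.715, 0.002]
contact_force: [0.3, 0.2, -2.7]
gripper_width: 0.636
```

Call:
{"method": "jog_arm", "body": {
  "plan": [
    {"x": 0,"y": 0,"z": 0.007,"wx": 0,"wy": 0,"wz": 0},
    {"x": 0,"y": 0,"z": 0.007,"wx": 0,"wy": 0,"wz": 0},
    {"x": 0,"y": 0,"z": 0.007,"wx": 0,"wy": 0,"wz": 0}
  ]
}}

```text
t: 10.03
eef_pos: [0.4704, 0.1379, 0.0584]
tool_rot: [0.003, 0.699, 0.715, 0.002]
contact_force: [-4.9, -1.8, 12.5]
gripper_width: 0.636
```

Call:
{"method": "jog_arm", "body": {
  "plan": [
    {"x": 0,"y": 0,"z": 0.007,"wx": 0,"wy": 0,"wz": 0},
    {"x": 0,"y": 0,"z": 0.007,"wx": 0,"wy": 0,"wz": 0},
    {"x": 0,"y": 0,"z": 0.007,"wx": 0,"wy": 0,"wz": 0}
  ]
}}

```text
t: 10.28
eef_pos: [0.4705, 0.1379, 0.0584]
tool_rot: [0.003, 0.699, 0.715, 0.001]
contact_force: [-4.8, -2.2, 16.1]
gripper_width: 0.642
```

Call:
{"method": "jog_arm", "body": {
  "plan": [
    {"x": 0,"y": 0,"z": 0,"wx": 0,"wy": 0,"wz": 0},
    {"x": 0,"y": 0,"z": 0,"wx": 0,"wy": 0,"wz": 0},
    {"x": 0,"y": 0,"z": 0,"wx": 0,"wy": 0,"wz": 0},
    {"x": 0,"y": 0,"z": 0,"wx": 0,"wy": 0,"wz": 0},
    {"x": 0,"y": 0,"z": 0,"wx": 0,"wy": 0,"wz": 0},
    {"x": 0,"y": 0,"z": 0,"wx": 0,"wy": 0,"wz": 0},
    {"x": 0,"y": 0,"z": 0,"wx": 0,"wy": 0,"wz": 0},
    {"x": 0,"y": 0,"z": 0,"wx": 0,"wy": 0,"wz": 0}
  ],
  "hand": 1
}}

```text
t: 10.95
eef_pos: [0.4705, 0.1379, 0.0583]
tool_rot: [0.003, 0.699, 0.715, 0.001]
contact_force: [-0.6, -0.0, 0.4]
gripper_width: 1.001
```

Call:
{"method": "jog_arm", "body": {
  "plan": [
    {"x": 0,"y": 0,"z": -0.1,"wx": 0,"wy": 0,"wz": 0},
    {"x": 0,"y": 0,"z": -0.25,"wx": 0,"wy": 0,"wz": 0},
    {"x": 0,"y": 0,"z": -0.4,"wx": 0,"wy": 0,"wz": 0},
    {"x": 0,"y": 0,"z": -0.6,"wx": 0,"wy": 0,"wz": 0},
    {"x": 0,"y": 0,"z": -0.7,"wx": 0,"wy": 0,"wz": 0},
    {"x": 0,"y": 0,"z": -0.7,"wx": 0,"wy": 0,"wz": 0}
  ]
}}

```text
t: 11.45
eef_pos: [0.4723, 0.1397, 0.2031]
tool_rot: [0.006, 0.699, 0.715, 0.005]
contact_force: [1.1, 0.7, -1.2]
gripper_width: 1.0
```

```bash
python3 - <<'E'
from h import *
pic('side','s3');pic('top','t3')
o=monitor.get_obs();print(o['t'],o['eef_pos'],o['gripper_width'],Rt().as_matrix().round(3))
for n,z in(('grip',.078),('paddle',.095),('fill_line',.056),('lane_empty',.006)):
  for c in('side','top'):
    print(n,c,[(k['confidence'],atz(c,k['location'],z)[:2].round(4)) for k in finder.place_of(c,n)[:2]])
a=cv2.imread('pics/s3.png')[130:300,220:400];b=cv2.imread('pics/t3.png')[120:220,340:460]
cv2.imwrite('pics/c4.png',np.hstack([cv2.resize(a,(360,340),interpolation=2),cv2.resize(b,(408,340),interpolation=2)]))
E
```

```text
11.55 [0.46987512 0.13826795 0.19883891] 1.0010790152758295 [[-0.021  1.     0.008]
 [ 1.     0.021 -0.003]
 [-0.003  0.008 -1.   ]]
grip side [(0.92, array([ 0.6444, -0.1416]))]
grip top [(0.77, array([ 0.6455, -0.1423]))]
paddle side [(0.83, array([ 0.7136, -0.1429]))]
paddle top [(0.6, array([ 0.7186, -0.1304]))]
fill_line side [(0.71, array([ 0.5908, -0.1361]))]
fill_line top [(0.57, array([ 0.5904, -0.1364]))]
lane_empty side [(0.66, array([ 0.4455, -0.1322]))]
lane_empty top [(0.78, array([ 0.4546, -0.1288])), (0.67, array([ 0.657 , -0.2519]))]
```

View pics/c4.png

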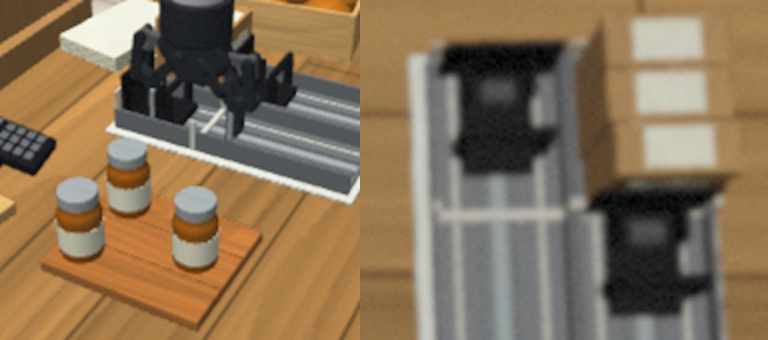

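Call:
{"method": "jog_arm", "body": {
  "plan": [
    {"x": -0.15,"y": 0.09,"z": 0,"wx": 0,"wy": 0,"wz": 0},
    {"x": -0.3,"y": 0.18,"z": 0,"wx": 0,"wy": 0,"wz": 0},
    {"x": -0.45,"y": 0.27,"z": 0,"wx": 0,"wy": 0,"wz": 0},
    {"x": -0.6,"y": 0.36,"z": 0,"wx": 0,"wy": 0,"wz": 0},
    {"x": -0.7,"y": 0.42,"z": 0,"wx": 0,"wy": 0,"wz": 0},
    {"x": -0.7,"y": 0.42,"z": 0,"wx": 0,"wy": 0,"wz": 0}
  ],
  "hand": 0.1
}}

```text
t: 12.45
eef_pos: [0.5584, -0.006, 0.1978]
tool_rot: [0.004, 0.702, 0.712, -0.0]
contact_force: [-0.6, -0.1, -0.0]
gripper_width: 0.552
```

Call:
{"method": "jog_arm", "body": {
  "plan": [
    {"x": -0.15,"y": 0.09,"z": 0,"wx": 0,"wy": 0,"wz": 0},
    {"x": -0.3,"y": 0.18,"z": 0,"wx": 0,"wy": 0,"wz": 0},
    {"x": -0.45,"y": 0.27,"z": 0,"wx": 0,"wy": 0,"wz": 0},
    {"x": -0.6,"y": 0.36,"z": 0,"wx": 0,"wy": 0,"wz": 0},
    {"x": -0.7,"y": 0.42,"z": 0,"wx": 0,"wy": 0,"wz": 0},
    {"x": -0.7,"y": 0.42,"z": 0.2,"wx": 0,"wy": 0,"wz": 0},
    {"x": -0.7,"y": 0.42,"z": 0.38,"wx": 0,"wy": 0,"wz": 0},
    {"x": -0.7,"y": 0.42,"z": 0.38,"wx": 0,"wy": 0,"wz": 0},
    {"x": -0.7,"y": 0.42,"z": 0.38,"wx": 0,"wy": 0,"wz": 0}
  ]
}}

```text
t: 13.2
eef_pos: [0.643, -0.1443, 0.1211]
tool_rot: [0.001, 0.702, 0.712, -0.001]
contact_force: [1.0, 0.9, 0.9]
gripper_width: 0.551
```

```bash
python3 - <<'E'
from h import *
pic('side','s4')
o=monitor.get_obs();print(o['t'],o['eef_pos'],o['gripper_width'],Rt().as_matrix().round(3))
print([(k['confidence'],atz('side',k['location'],.078)[:2].round(4)) for k in finder.place_of('side','grip')[:2]])
print(proj('side',o['eef_pos']))
a=cv2.imread('pics/s4.png')[110:210,260:380]
cv2.imwrite('pics/c5.png',cv2.resize(a,(720,600),interpolation=2))
E
```

```text
13.25 [ 0.64480869 -0.14436501  0.12350074] 0.5480980520977108 [[-0.015  1.     0.005]
 [ 1.     0.015 -0.005]
 [-0.005  0.005 -1.   ]]
[(0.72, array([ 0.6374, -0.1375]))]
[310.04893932 155.57648259]
```

View pics/c5.png

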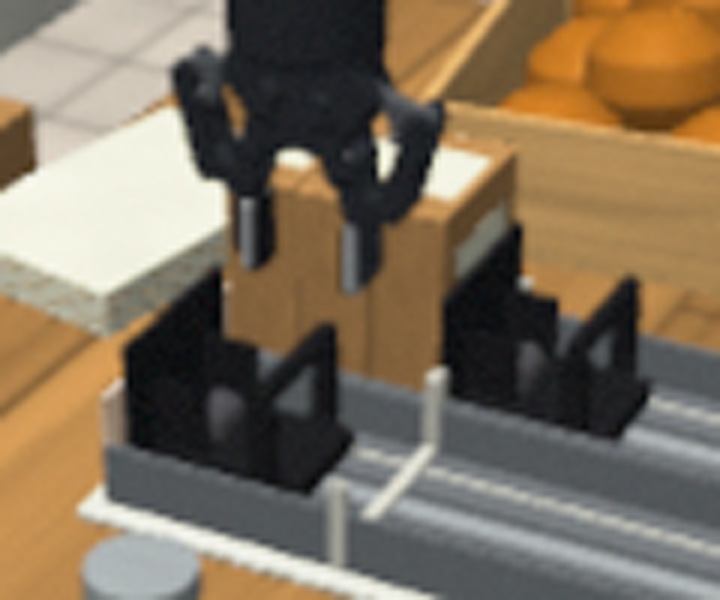

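```bash
python3 - <<'E'
from h import *
print(proj('side',(.645,-.138,.078)),[atz('side',(260+u/6,110+v/6),.082)[:2].round(4) for u,v in((262,392),(325,330),(294,360))])
E
```

```text
[309.03732433 169.89531413] [array([ 0.6406, -0.098 ]), array([ 0.642 , -0.1646]), array([ 0.6416, -0.1316])]
```

Call:
{"method": "jog_arm", "body": {
  "plan": [
    {"x": 0.04,"y": -0.01,"z": 0,"wx": 0,"wy": 0,"wz": 0},
    {"x": 0.04,"y": -0.01,"z": 0.06,"wx": 0,"wy": 0,"wz": 0},
    {"x": 0.04,"y": -0.01,"z": 0.13,"wx": 0,"wy": 0,"wz": 0},
    {"x": 0.04,"y": -0.01,"z": 0.2,"wx": 0,"wy": 0,"wz": 0},
    {"x": 0.04,"y": -0.01,"z": 0.27,"wx": 0,"wy": 0,"wz": 0},
    {"x": 0.04,"y": -0.01,"z": 0.33,"wx": 0,"wy": 0,"wz": 0},
    {"x": 0.04,"y": -0.01,"z": 0.33,"wx": 0,"wy": 0,"wz": 0},
    {"x": 0.04,"y": -0.01,"z": 0.33,"wx": 0,"wy": 0,"wz": 0}
  ]
}}

```text
t: 13.97
eef_pos: [0.6434, -0.1368, 0.0573]
tool_rot: [0.003, 0.702, 0.712, 0.0]
contact_force: [0.1, 0.4, -0.1]
gripper_width: 0.544
```

Call:
{"method": "jog_arm", "body": {
  "plan": [
    {"x": 0,"y": 0,"z": 0,"wx": 0,"wy": 0,"wz": 0},
    {"x": 0,"y": 0,"z": 0,"wx": 0,"wy": 0,"wz": 0},
    {"x": 0,"y": 0,"z": 0,"wx": 0,"wy": 0,"wz": 0},
    {"x": 0,"y": 0,"z": 0,"wx": 0,"wy": 0,"wz": 0},
    {"x": 0,"y": 0,"z": 0,"wx": 0,"wy": 0,"wz": 0},
    {"x": 0,"y": 0,"z": 0,"wx": 0,"wy": 0,"wz": 0},
    {"x": 0,"y": 0,"z": 0,"wx": 0,"wy": 0,"wz": 0},
    {"x": 0,"y": 0,"z": 0,"wx": 0,"wy": 0,"wz": 0},
    {"x": 0,"y": 0,"z": 0,"wx": 0,"wy": 0,"wz": 0},
    {"x": 0,"y": 0,"z": 0,"wx": 0,"wy": 0,"wz": 0}
  ],
  "hand": -1,
  "grip_force": 60
}}

```text
t: 14.8
eef_pos: [0.6443, -0.137, 0.0581]
tool_rot: [0.004, 0.702, 0.712, 0.001]
contact_force: [4.7, 0.2, 4.0]
gripper_width: 0.123
```

Call:
{"method": "jog_arm", "body": {
  "plan": [
    {"x": 0,"y": -0.04,"z": 0,"wx": 0,"wy": 0,"wz": 0},
    {"x": 0,"y": -0.1,"z": 0,"wx": 0,"wy": 0,"wz": 0},
    {"x": 0,"y": -0.17,"z": 0,"wx": 0,"wy": 0,"wz": 0},
    {"x": 0,"y": -0.24,"z": 0,"wx": 0,"wy": 0,"wz": 0},
    {"x": 0,"y": -0.31,"z": 0,"wx": 0,"wy": 0,"wz": 0},
    {"x": 0,"y": -0.38,"z": 0,"wx": 0,"wy": 0,"wz": 0},
    {"x": 0,"y": -0.45,"z": 0,"wx": 0,"wy": 0,"wz": 0},
    {"x": 0,"y": -0.52,"z": 0,"wx": 0,"wy": 0,"wz": 0},
    {"x": 0,"y": -0.57,"z": 0,"wx": 0,"wy": 0,"wz": 0},
    {"x": 0,"y": -0.6,"z": 0,"wx": 0,"wy": 0,"wz": 0},
    {"x": 0,"y": -0.6,"z": 0,"wx": 0,"wy": 0,"wz": 0},
    {"x": 0,"y": -0.6,"z": 0,"wx": 0,"wy": 0,"wz": 0}
  ]
}}

```text
t: 15.8
eef_pos: [0.5252, -0.14, 0.0581]
tool_rot: [0.006, 0.702, 0.712, 0.001]
contact_force: [6.6, -4.2, 2.0]
gripper_width: 0.116
```

```bash
python3 - <<'E'
from h import *
pic('side','s5');pic('top','t5')
o=monitor.get_obs();print(o['t'],o['eef_pos'],o['gripper_width'],o['contact_force'])
for n,z in(('grip',.078),('paddle',.095),('fill_line',.056)):
  for c in('side','top'):
    print(n,c,[(k['confidence'],atz(c,k['location'],z)[:2].round(4)) for k in finder.place_of(c,n)[:2]])
a=cv2.imread('pics/s5.png')[120:300,230:400];b=cv2.imread('pics/t5.png')[120:240,340:460]
cv2.imwrite('pics/c6.png',np.hstack([cv2.resize(a,(425,450),interpolation=2),cv2.resize(b,(375,450),interpolation=2)]))
E
```

```text
15.9 [ 0.52557211 -0.1399872   0.05806997] 0.11619281192295346 [ 6.53201617 -4.5094135   2.16237226]
grip side [(0.82, array([ 0.5148, -0.1412])), (0.6, array([ 0.6454, -0.149 ]))]
grip top [(0.6, array([0.4717, 0.1326])), (0.57, array([ 0.5199, -0.1335]))]
paddle side [(0.97, array([ 0.603, -0.156])), (0.57, array([ 0.5613, -0.0776]))]
paddle top [(0.71, array([0.4602, 0.126 ])), (0.61, array([ 0.5852, -0.1406]))]
fill_line side [(0.67, array([ 0.5903, -0.1345])), (0.39, array([ 0.3795, -0.3329]))]
fill_line top [(0.77, array([ 0.5924, -0.1418]))]
```

View pics/c6.png

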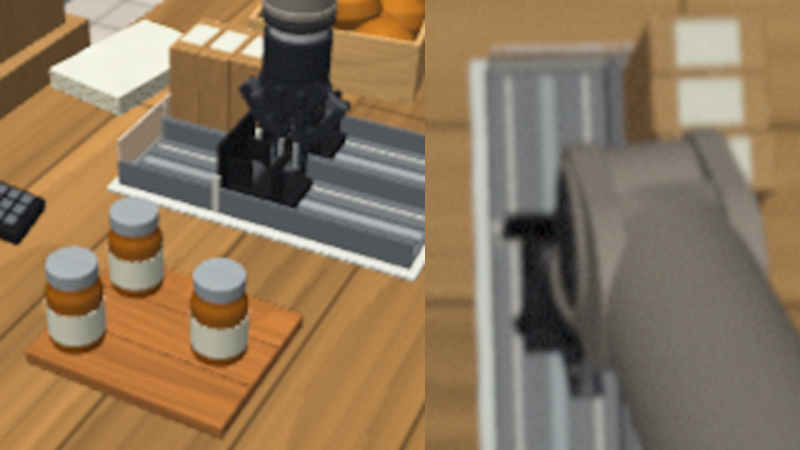

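Call:
{"method": "jog_arm", "body": {
  "plan": [
    {"x": -0.005,"y": -0.002,"z": 0,"wx": 0,"wy": 0,"wz": 0},
    {"x": -0.005,"y": -0.002,"z": 0,"wx": 0,"wy": 0,"wz": 0},
    {"x": -0.005,"y": -0.002,"z": 0,"wx": 0,"wy": 0,"wz": 0},
    {"x": -0.005,"y": -0.002,"z": 0,"wx": 0,"wy": 0,"wz": 0},
    {"x": -0.005,"y": -0.002,"z": 0,"wx": 0,"wy": 0,"wz": 0},
    {"x": -0.005,"y": -0.002,"z": 0,"wx": 0,"wy": 0,"wz": 0},
    {"x": -0.005,"y": -0.002,"z": 0,"wx": 0,"wy": 0,"wz": 0},
    {"x": -0.005,"y": -0.002,"z": 0,"wx": 0,"wy": 0,"wz": 0},
    {"x": -0.005,"y": -0.002,"z": 0,"wx": 0,"wy": 0,"wz": 0},
    {"x": -0.005,"y": -0.002,"z": 0,"wx": 0,"wy": 0,"wz": 0},
    {"x": -0.005,"y": -0.002,"z": 0,"wx": 0,"wy": 0,"wz": 0},
    {"x": -0.005,"y": -0.002,"z": 0,"wx": 0,"wy": 0,"wz": 0}
  ]
}}

```text
t: 17.2
eef_pos: [0.5261, -0.1401, 0.0582]
tool_rot: [0.006, 0.702, 0.712, 0.002]
contact_force: [5.8, 1.1, -1.0]
gripper_width: 0.117
```

```bash
python3 - <<'E'
from h import *
o=monitor.get_obs();print(o['t'],o['eef_pos'],o['gripper_width'],o['contact_force'])
i=cv2.imread('pics/s5.png')[150:215,295:365]
# project rib tops and paddle top edge for home model
for n,p in(('grip exp',(.5250,-.140,.078)),('paddle exp',(.593,-.139,.095))):print(n,proj('side',p))
a=cv2.imread('pics/s5.png')[155:215,300:370]
cv2.imwrite('pics/c7.png',cv2.resize(a,(700,600),interpolation=2))
E
```

```text
17.2 [ 0.52610788 -0.14005561  0.05817124] 0.11709328873164249 [ 5.84773271  1.12285502 -1.00096448]
grip exp [345.82086183 179.88724878]
paddle exp [324.78546199 169.14382788]
```

View pics/c7.png

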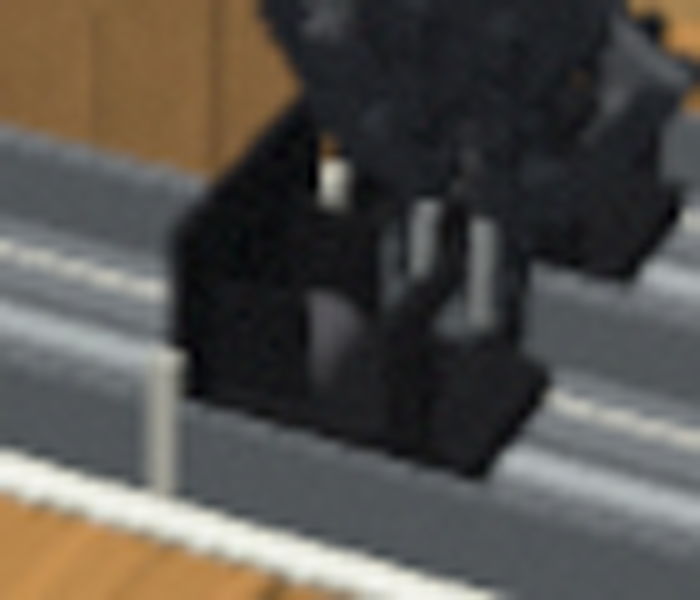

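```bash
python3 - <<'E'
from h import *
print('rib top',atz('side',(316.6,190.2),.056),'paddle corner',atz('side',(318.4,178),.095),'far rib top',atz('side',(333.5,171),.056))
E
```

```text
rib top [ 0.58924389 -0.08167549  0.056     ] paddle corner [ 0.58658131 -0.08717546  0.095     ] far rib top [ 0.59382593 -0.20019021  0.056     ]
```

```bash
python3 -c "
from h import *
print(bot.hand_in());o=monitor.get_obs();print(o['t'],o['eef_pos'],o['contact_force'],o['gripper_width'])"
```

```text
the job is handed in; nothing more can be done
None
the job is handed in; nothing more can be done
```

I moved the jar to the board and drew the empty lane's pusher back to the fill line. I handed the job in at about 17 s with the gripper still holding the pusher.

- **Jar:** I lifted it straight out of the lane and lowered it onto the free near part of the board until the wrist force showed contact. Then I let go. The side pictures after release and after the draw show it upright on the board beside the other two, which look unmoved.
- **Pusher:** I clamped the grip bar and drew it back. The tool moved about 118 mm of the 120 mm target, and the spring force read about 6 N (about 6.4 N expected at the fill line). One second of holding kept the tool steady, with the gripper still on the bar.
- **Paddle against the fill line:** The picture puts the ribs at x of 0.589 m and 0.594 m. The paddle comes out at 0.594 m from the tool pose and 0.587 m from its corner in the picture. These estimates differ by a few mm, which is inside the 10 mm tolerance.
- **Checks that disagreed:** Some network detections did not fit the pictures; for example, the top camera placed the grip and paddle on the board while the arm hid them. I left those out. There was a side force of about 4 N after the draw, which fell to about 1 N after a 1 mm correction.

After hand-in the robot gave no further readings and no verdict, so the final second of holding is unchecked.

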